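# Line up turned brass parts by height for inspection

### The job

Set out the four loose turned brass parts in order of height on the row of black rubber pads, one to a pad: the shortest on the pad next to the steel V-block, each following one taller, the tallest on the pad at the far end. Each must stand upright on its foot flange, centred on its pad (within a centimetre), with everything let go and at rest.

Things in the scene. Friction and masses are not known exactly. Their poses are not given: they have to be found in the camera images.
- cap_mid (a point): Loose brass domed cap, 44 mm tall in all. The shortest and widest: foot flange 56 mm across, barrel 50 mm across, shallow domed top with no bore, barrel straight up to 37 mm. Foot 8 mm thick; grip the straight barrel above it. Starts upright on the table; low things may lie close to its left or right, with finger room in front and behind (x). Point: on its axis, half-way up (22 mm above its foot); z up its axis.
- ferrule_mid (a point): Loose brass ferrule, 60 mm tall in all. Second shortest: foot flange 44 mm across, barrel 30 mm across, flat top with a dark bore 18 mm across. Foot 8 mm thick; grip the straight barrel above it. Starts upright on the table; low things may lie close to its left or right, with finger room in front and behind (x). Point: on its axis, half-way up (30 mm above its foot); z up its axis.
- bush_mid (a point): Loose brass bush, 76 mm tall in all. Second tallest: foot flange 54 mm across, barrel 42 mm across, flat top with a dark bore 28 mm across. Foot 8 mm thick; grip the straight barrel above it. Starts upright on the table; low things may lie close to its left or right, with finger room in front and behind (x). Point: on its axis, half-way up (38 mm above its foot); z up its axis.
- spindle_mid (a point): Loose brass spindle, 94 mm tall in all. The tallest and slimmest: foot flange 48 mm across, barrel 24 mm across up to 80 mm, then a thin 14 mm nose to 94 mm. Foot 8 mm thick; grip the straight barrel above it. Starts upright on the table; low things may lie close to its left or right, with finger room in front and behind (x). Point: on its axis, half-way up (47 mm above its foot); z up its axis.
- pad_a: Fixed round black rubber pad, 64 mm across and 2 mm thick, on a brown wooden board (100 by 470 mm, 12 mm thick); an end pad of a straight row of four, a-b-c-d, 80 mm apart. Origin at the centre of its underside, 12 mm above the table; its top is 14 mm above the table. Its y axis points along the row, from a to d.
- pad_b: Fixed round black rubber pad, 64 mm across and 2 mm thick, on a brown wooden board (100 by 470 mm, 12 mm thick); an inner pad of a straight row of four, a-b-c-d, 80 mm apart. Origin at the centre of its underside, 12 mm above the table; its top is 14 mm above the table. Its y axis points along the row, from a to d.
- pad_c: Fixed round black rubber pad, 64 mm across and 2 mm thick, on a brown wooden board (100 by 470 mm, 12 mm thick); an inner pad of a straight row of four, a-b-c-d, 80 mm apart. Origin at the centre of its underside, 12 mm above the table; its top is 14 mm above the table. Its y axis points along the row, from a to d.
- pad_d: Fixed round black rubber pad, 64 mm across and 2 mm thick, on a brown wooden board (100 by 470 mm, 12 mm thick); an end pad of a straight row of four, a-b-c-d, 80 mm apart. Origin at the centre of its underside, 12 mm above the table; its top is 14 mm above the table. Its y axis points along the row, from a to d.
- vblock: Fixed dark steel V-block, 60 mm across the row, 44 mm along it, 47 mm tall, with a V groove along its top. It stands on the board in line with the pads, 80 mm beyond pad a or beyond pad d; at the other end stands a small round tin, 50 mm tall. Origin at the centre of its underside.
Not all that is in view belongs to the job. Leave any red look-alike of the part that bears cap_mid alone.

How it is judged:
By the outcome, as a careful person would: the job done as asked, in the order asked, and still so for the second after the job is handed in, with the robot touching nothing.
It also fails if it takes over 104 s, if anything falls off the work surface, if the arm or the gripper's body presses on something with over 40 N, if the wrist force passes 120 N, or if a joint passes its speed limit or range.

### The arm

A 6-joint arm with a two-finger parallel gripper is mounted at the origin on the work surface. World frame = base frame: x ahead of the robot, y to its left, z up, the work surface at z = 0. Lengths are in m, angles in rad, forces in N, time in s.
With the tool pointing down it reaches from about 0.25 to 0.725 m from the base axis. Payload 4 kg.
Tool frame: the origin (TCP) lies between the finger pads; the fingertips stand 25 mm ahead of it and the grasp point (between the pads) lies 6 mm ahead of it; z points along the fingers, y is the line along which they close (so a half turn about z gives the same grasp; the last joint's range is limited). The gripper opens to 85 mm and grips with 20 to 120 N. Pads are 22 mm wide; open, the fingers measure 114 mm over their backs; the gripper's body (76 mm by 85 mm) begins 54 mm behind the grasp point. The pads swing forward as they close: fully open they stand 13 mm farther back than shut.
Start: joints at [-1.18, 0.241, 0.005, 1.335, 0, 1.571], TCP at [0.19, -0.462, 0.224] pointing down, gripper open.
Joint ranges: [-2.72, 2.72], [-1.05, 1.87], [-1.09, 1.28], [-1.99, 2.15], [-1.42, 1.44], [-3.14, 3.14]. Speed limits (rad/s): [2.79, 2.79, 3.14, 3.14, 3.14, 3.14].

### API

Orientations are given as a unit quaternion [x, y, z, w].
In Python, from workcell import bot gives the robot as it stands. The module is installed in compiled form; this text tells all that it offers.
- The arm moves only by the shell command python3 -m pendant 'ROWS'. ROWS is JSON, one flat list of numbers, 7 for each row, row after row: the shift along the tool's x, y, z normalised to -1 to 1, where 1 is 0.5 m, then the turn, a rotation vector about the tool's x, y, z normalised to -1 to 1, where 1 is 180 degrees, then the opening, from 0 (shut) to 1 (fully open). In form: [tx, ty, tz, ax, ay, az, fingers, tx, ty, tz, ax, ay, az, fingers, ...]. A call has exactly 10 rows; each row is the pose to reach, as a shift and turn from the pose commanded when the call began, along the tool's axes at that moment, turning the shorter way round; what a row does not reach only later rows make up. A row lasts 1/12 s, in which the tool goes at most 41.7 mm and 7.16 degrees, less where a joint would pass 70% of its speed; a pose out of reach is approached as far as the arm can. A call with a number of a shift or a turn outside -1 to 1 is refused whole. A call with a gripper value outside its range is refused whole. The fingers move at their own pace and stop on an object; the grip force is fixed at half the most. Time passes only in rows, so rows that repeat a pose let the fingers close, or fill a call up. It gives the time, the measured TCP pose, the force, the opening and the grip force at its end, in the units of the state.
- bot.get_obs(): the state, without advancing time (a new reading comes with each control period).
- bot.camera(name): name is "scene" or "top" or "wrist"; returns a dict with "pixels" (420x560x3 uint8, red, green, blue), "mtx" (3x3 intrinsics, pixels), "cam_to_world" (4x4, takes a point from camera to world coordinates); the wrist camera has in their place "hand_eye" (4x4, takes a point from camera to tool coordinates, whose origin is the TCP and whose axes are the flange's). Camera axes: x right, y up, looking along -z (the intrinsics and any distortion apply to the point x, -y, -z); pixel columns grow to the right and rows downward; lengths in m; the calibration is good to about 2 mm. A picture is of the moment at which its call begins: read the wrist's pose just before it. There is no depth.
- bot.job_done(): hands the job in; it is judged then, once.
The state is a dict: "clock": time; "joint_pos": joint angles; "joint_vel": joint speeds; "tau": joint torques, N m; "eef_pos": TCP position; "tool_rot": TCP orientation; "ft_force": force on the tool from outside, world axes, zero at the start; "ft_torque": the same for the moment, N m; "grip_width": finger opening in m; "grasp_force": force on a finger pad.
Only numpy, scipy, OpenCV 4.12 (cv2) and the standard library are available. Lean on these libraries where they do the work, as an engineer would, in place of code of your own. Each camera call takes 0.05 s, during which the arm holds its last target. There are 200 camera calls.

## Working session

There is one attempt and no reset: what is moved stays moved. The work goes in short steps, Python scripts to look and compute and a shell command to move; the robot and the scene stay as the last step left them, time stands still between calls to the robot, and variables do not carry over. Pictures are saved under pics/ and viewed, at most 14 in all, crops included, and the job is handed in when it is done.

```bash
mkdir -p pics; cat > h.py <<'E'
import numpy as np, cv2
from workcell import bot
from scipy.spatial.transform import Rotation as R
def snap(name,fn):
    o=bot.get_obs(); c=bot.camera(name)
    if 'cam_to_world' in c: T=np.array(c['cam_to_world'])
    else:
        W=np.eye(4);W[:3,:3]=R.from_quat(o['tool_rot']).as_matrix();W[:3,3]=o['eef_pos'];T=W@np.array(c['hand_eye'])
    np.savez(fn+'.npz',p=c['pixels'],K=c['mtx'],T=T,d=np.array(c.get('dist',c.get('distortion',[0]))),keys=str(c.keys()))
    cv2.imwrite('pics/'+fn+'.png',c['pixels'][:,:,::-1]); return c['pixels'],np.array(c['mtx']),T
def load(fn):
    z=np.load(fn+'.npz'); return z['p'],z['K'],z['T']
def ray(K,T,u,v,z):
    d=np.array([(u-K[0,2])/K[0,0],-(v-K[1,2])/K[1,1],-1.]);d=T[:3,:3]@d;o=T[:3,3]
    return (o+d*(z-o[2])/d[2])
def proj(K,T,P):
    q=np.linalg.inv(T)@np.append(P,1); return K[0,0]*q[0]/-q[2]+K[0,2],K[1,1]*q[1]/q[2]+K[1,2]
E
python3 - <<'E'
from h import *
for n in('top','scene'):
    p,K,T=snap(n,n+'0');print(K,T.round(3))
c=bot.camera('top');print(c.keys());print(bot.get_obs())
E
```

```text
[[434.72272801   0.         278.49238446]
 [  0.         434.72272801 209.37682692]
 [  0.           0.           1.        ]] [[ 0.009  0.991 -0.136  0.403]
 [-0.999  0.014  0.031  0.014]
 [ 0.033  0.136  0.99   0.869]
 [ 0.     0.     0.     1.   ]]
[[513.33021243   0.         275.86012004]
 [  0.         513.33021243 209.11592094]
 [  0.           0.           1.        ]] [[-0.462 -0.549  0.696  1.143]
 [ 0.887 -0.288  0.362  0.325]
 [ 0.002  0.785  0.62   0.651]
 [ 0.     0.     0.     1.   ]]
dict_keys(['pixels', 'mtx', 'cam_to_world'])
{'clock': 0.15, 'joint_pos': array([-1.17999341e+00,  2.41231817e-01,  4.05664214e-03,  1.33521586e+00,
       -8.36012553e-06,  1.57081087e+00]), 'joint_vel': array([ 0.00090652, -0.00285604,  0.00357824, -0.0006708 ,  0.00030382,
        0.00122159]), 'tau': array([-8.52963203e-04, -3.72634828e+01,  2.52639145e+01,  1.23426449e-02,
       -2.73110840e-05, -7.77168026e-06]), 'eef_pos': array([ 0.19027792, -0.46185338,  0.2233303 ]), 'tool_rot': array([ 9.80970901e-01,  1.94153174e-01, -1.58921083e-04, -7.81369155e-04]), 'ft_force': array([ 0.46949758,  0.79611062, -0.01138473]), 'ft_torque': array([-0.06902609,  0.01049998, -0.01821186]), 'grasp_force': 0.0, 'grip_width': 0.08535546142493058}
```

View pics/top0.png

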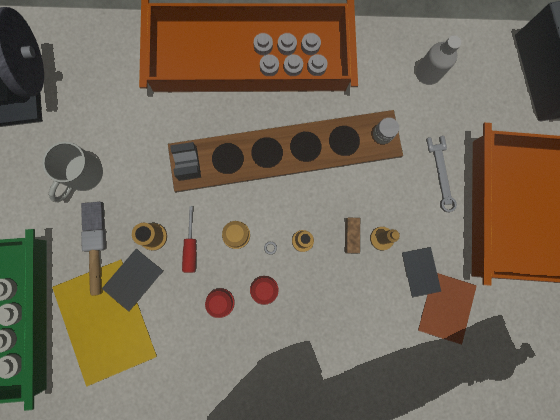

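View pics/scene0.png

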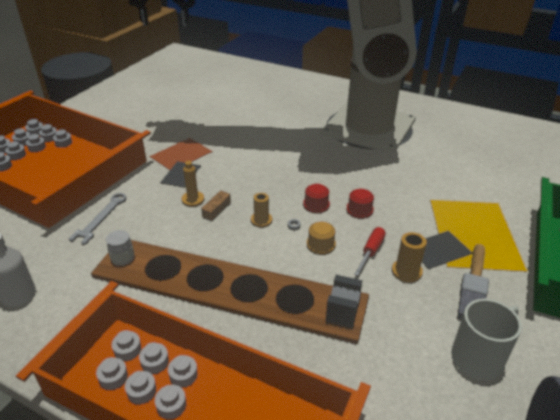

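The top view shows the bush at (148,235), cap at (235,234), ferrule at (303,240) and spindle at (385,238). The pads are at (228,158), (267,152), (306,147) and (344,140), with the V-block on the left at (185,160), so the order from the left is cap, ferrule, bush, spindle. The red decoys are at (219,303) and (264,290). The scene view agrees.

```bash
python3 - <<'E'
from h import *
p,K,T=load('top0'); hsv=cv2.cvtColor(p,cv2.COLOR_RGB2HSV); V=hsv[...,2]
def blob(m,u,v,r=25):
    q=np.zeros_like(m);q[v-r:v+r,u-r:u+r]=m[v-r:v+r,u-r:u+r]
    n,l,s,c=cv2.connectedComponentsWithStats(q)
    i=1+np.argmax(s[1:,4]);return c[i],s[i]
dark=(V<45).astype(np.uint8)
for u,v in((228,158),(267,152),(306,147),(344,140)):
    c,s=blob(dark,u,v,22);print('pad',c.round(1),s,ray(K,T,*c,.014).round(4))
print([ (hsv[v,u]) for u,v in((228,158),(235,234),(143,234),(303,240),(160,238),(393,236),(200,200))])
for n,u,v,z in(('bush',143,234,.076),('ferr',303,240,.060)):
    d=(V<75).astype(np.uint8); c,s=blob(d,u,v,9);print(n,c.round(1),s,ray(K,T,*c,z).round(4))
br=((hsv[...,1]>110)&(hsv[...,0]>12)&(hsv[...,0]<28)&(V>60)).astype(np.uint8)
for n,u,v,z in(('cap',235,234,.025),('ferr',303,240,.03),('bush',148,235,.04),('spin',385,238,.047)):
    c,s=blob(br,u,v,22);print(n,c.round(1),s,ray(K,T,*c,z).round(4))
def crop(u,v,w,h): return cv2.resize(p[v-h:v+h,u-w:u+w],None,fx=5,fy=5,interpolation=cv2.INTER_CUBIC)
im=np.vstack([np.hstack([crop(150,236,32,25),crop(235,236,32,25)]),np.hstack([crop(303,240,32,25),crop(385,238,32,25)])])
cv2.imwrite('pics/c1.png',im[:,:,::-1])
E
```

```text
pad [227.3 157.7] [212 143  31  30 677] [0.6239 0.0908 0.014 ]
pad [266.5 151.8] [252 138  31  29 687] [0.6374 0.0124 0.014 ]
pad [305.3 145.8] [291 132  30  29 665] [ 0.6515 -0.0662  0.014 ]
pad [343.4 140. ] [329 126  30  29 631] [ 0.6652 -0.1442  0.014 ]
[array([ 4, 47, 38], dtype=uint8), array([ 19, 137, 156], dtype=uint8), array([45, 22, 46], dtype=uint8), array([23, 19, 55], dtype=uint8), array([ 17, 108,  66], dtype=uint8), array([ 19, 142, 144], dtype=uint8), array([ 30,  16, 145], dtype=uint8)]
bush [142.7 233.4] [135 226  16  16 183] [0.4647 0.2342 0.076 ]
ferr [305.  238.1] [301 234   9   9  68] [ 0.4607 -0.0615  0.06  ]
cap [235.6 234.4] [222 221  28  28 599] [0.4688 0.0701 0.025 ]
ferr [302.5 241.2] [292 230  22  22 242] [ 0.4568 -0.0596  0.03  ]
bush [149.4 236.6] [132 223  35  27 395] [0.4616 0.2313 0.04  ]
spin [384.  238.6] [371 227  28  23 325] [ 0.4625 -0.2139  0.047 ]
```

View pics/c1.png

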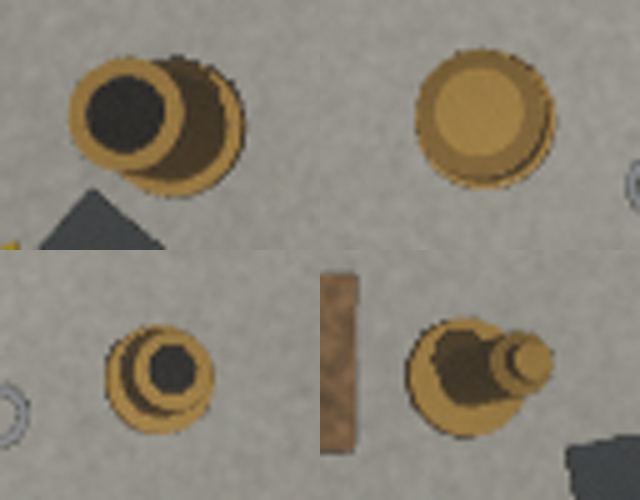

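The crops show clear flange and top circles: bush bore at (143,233.6), cap dome at (235,233.4), spindle nose at (395.6,235) and spindle flange at (382,238.4).

```bash
python3 - <<'E'
from h import *
p,K,T=load('top0')
for n,u,v,z in(('cap',235,233.4,.044),('capfl',235.8,234.6,.02),('spnose',395.6,235,.094),('spfl',382,238.4,.008),('ferfl',303.2,240.4,.008),('bushbar',144,233.4,.076)): print(n,ray(K,T,u,v,z).round(4))
o=bot.get_obs();M=R.from_quat(o['tool_rot']).as_matrix()
D=R.from_matrix(np.array([[0,1,0],[1,0,0],[0,0,-1.]]))
print('turn',(R.from_matrix(M).inv()*D).as_rotvec()/np.pi)
print('shift to cap above',M.T@(np.array([.466,.0705,.20])-o['eef_pos'])/.5)
E
```

```text
cap [0.4693 0.0699 0.044 ]
capfl [0.4689 0.0699 0.02  ]
spnose [ 0.4658 -0.222   0.094 ]
spfl [ 0.4657 -0.2206  0.008 ]
ferfl [ 0.4599 -0.0629  0.008 ]
bushbar [0.4647 0.2319 0.076 ]
turn [-4.48872249e-04 -2.97141941e-04 -3.75608114e-01]
shift to cap above [ 0.91543606 -0.7743074   0.04788777]
```

```bash
python3 -m pendant '[0.46,-0.39,0.03,0,0,-0.376,1,0.46,-0.39,0.03,0,0,-0.376,1,0.46,-0.39,0.03,0,0,-0.376,1,0.46,-0.39,0.03,0,0,-0.376,1,0.46,-0.39,0.03,0,0,-0.376,1,0.46,-0.39,0.03,0,0,-0.376,1,0.46,-0.39,0.03,0,0,-0.376,1,0.46,-0.39,0.03,0,0,-0.376,1,0.46,-0.39,0.03,0,0,-0.376,1,0.46,-0.39,0.03,0,0,-0.376,1]'
```

```text
clock: 0.98
eef_pos: [0.3292, -0.193, 0.2088]
tool_rot: [0.704, 0.711, -0.0, -0.0]
ft_force: [0.2, -1.0, 0.4]
grip_width: 0.0856
grasp_force: 0.0
```

```bash
cat > g.py <<'E'
import sys
from h import *
# print shift (tool units) from present pose to world x y z
o=bot.get_obs();M=R.from_quat(o['tool_rot']).as_matrix()
D=R.from_matrix(np.array([[0,1,0],[1,0,0],[0,0,-1.]]))
print(o['clock'],o['eef_pos'].round(4),'shift',(M.T@(np.array(list(map(float,sys.argv[1:4])))-o['eef_pos'])/.5).round(3),'turn',((R.from_matrix(M).inv()*D).as_rotvec()/np.pi).round(4))
E
python3 -m pendant '[0.526,0.279,0.1,0,0,0,1,0.526,0.279,0.1,0,0,0,1,0.526,0.279,0.1,0,0,0,1,0.526,0.279,0.1,0,0,0,1,0.526,0.279,0.1,0,0,0,1,0.526,0.279,0.1,0,0,0,1,0.526,0.279,0.1,0,0,0,1,0.526,0.279,0.1,0,0,0,1,0.526,0.279,0.1,0,0,0,1,0.526,0.279,0.1,0,0,0,1]'
python3 g.py 0.469 0.070 0.036; python3 -c "
from h import *
snap('wrist','w1')"
```

```text
clock: 1.82
eef_pos: [0.4674, 0.0689, 0.1584]
tool_rot: [0.706, 0.708, -0.001, -0.0]
ft_force: [0.2, -0.1, 0.2]
grip_width: 0.0857
grasp_force: 0.0
1.8167 [0.4674 0.0689 0.1584] shift [0.002 0.004 0.245] turn [-0.0006  0.0003  0.0009]
```

View pics/w1.png

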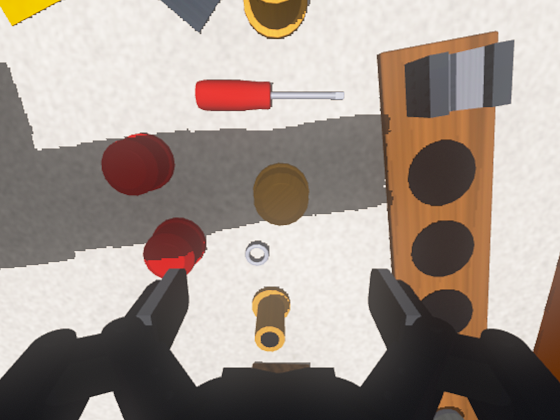

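The wrist view shows the cap at about (281,193), the ferrule at (270,320), and the pads at (441,172), (442,248) and (445,310). I'll check these against the projected estimates.

```bash
python3 - <<'E'
from h import *
p,K,T=load('w1');print(T.round(3))
for n,P in(('captop',(.469,.070,.044)),('capmid',(.469,.07,.022)),('ferrtop',(.4603,-.0622,.06)),('padA',(.6239,.0908,.014)),('padB',(.6374,.0124,.014))): print(n,np.round(proj(K,T,np.array(P)),1))
print(ray(K,T,281,193,.022),ray(K,T,441,172,.014),ray(K,T,270,339,.06))
E
```

```text
[[ 1.    -0.003  0.     0.468]
 [ 0.003  0.952  0.307  0.148]
 [-0.001 -0.307  0.952  0.308]
 [ 0.     0.     0.     1.   ]]
captop [279.6 202.5]
capmid [279.5 196. ]
ferrtop [270.  339.1]
padA [442.4 173.1]
padB [443.  248.5]
[0.47040217 0.07291537 0.022     ] [0.62242133 0.09186368 0.014     ] [ 0.46026953 -0.06207201  0.06      ]
```

The estimates agree within 2 mm. Next I grasp the cap.

```bash
python3 -m pendant '[0.003,0.004,0.06,0,0,0,1,0.003,0.004,0.12,0,0,0,1,0.003,0.004,0.17,0,0,0,1,0.003,0.004,0.21,0,0,0,1,0.003,0.004,0.23,0,0,0,1,0.003,0.004,0.243,0,0,0,1,0.003,0.004,0.243,0,0,0,1,0.003,0.004,0.243,0,0,0,0.2,0.003,0.004,0.243,0,0,0,0.2,0.003,0.004,0.243,0,0,0,0.2]'
python3 -m pendant '[0,0,0,0,0,0,0.2,0,0,0,0,0,0,0.2,0,0,0,0,0,0,0.2,0,0,0,0,0,0,0.2,0,0,0,0,0,0,0.2,0,0,0,0,0,0,0.2,0,0,0,0,0,0,0.2,0,0,0,0,0,0,0.2,0,0,0,0,0,0,0.2,0,0,0,0,0,0,0.2]'
```

```text
clock: 2.7
eef_pos: [0.471, 0.0701, 0.0387]
tool_rot: [0.707, 0.707, 0.001, 0.001]
ft_force: [-0.7, -0.4, -0.5]
grip_width: 0.0517
grasp_force: 0.0
clock: 3.53
eef_pos: [0.47, 0.0703, 0.0375]
tool_rot: [0.707, 0.708, -0.0, -0.0]
ft_force: [0.2, -0.1, 0.0]
grip_width: 0.0169
grasp_force: 0.0
```

```bash
python3 -c "
from h import *
a=snap('wrist','w2')[0];b=snap('scene','s2')[0];snap('top','t2')
b=cv2.resize(b[120:320,200:480],(560,400));a=cv2.resize(a,(533,400))[:, :240]
cv2.imwrite('pics/m2.png',np.hstack([cv2.resize(load('w2')[0],(400,300)),cv2.resize(load('s2')[0][120:320,200:480],(400,300))])[:,:,::-1])"; python3 g.py 0 0 0
```

```text
3.6833 [0.47   0.0703 0.0375] shift [-0.139 -0.94   0.075] turn [-0.     -0.      0.0004]
```

View pics/m2.png

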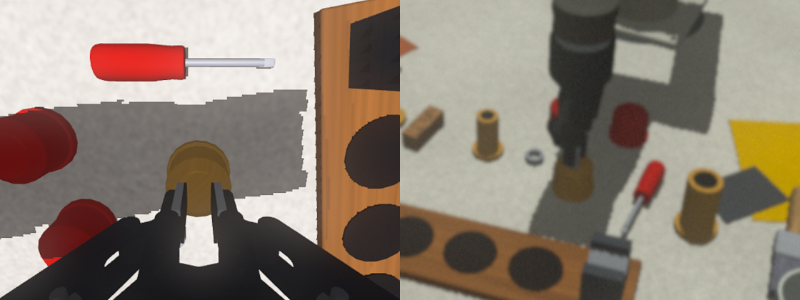

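The fingers are closed to 17 mm around nothing. The cap is right by them, still upright, at about (200,165) in the half-size wrist view.

```bash
python3 - <<'E'
from h import *
p,K,T=load('w2')
for P in((.469,.07,.044),(.469,.07,.0),(.469,.098,.0),(.47,.0703,.0125),(.47,.0703,.044)): print(P,np.round(proj(K,T,np.array(P)),1))
print(np.linalg.inv(T)[:3].round(3))
p,K,T=load('t2'); h=cv2.cvtColor(p,cv2.COLOR_RGB2HSV)
im=np.hstack([cv2.resize(load('w2')[0][180:330,190:370],(480,400),interpolation=2),cv2.resize(p[205:265,205:253],(320,400),interpolation=2)])
cv2.imwrite('pics/m3.png',im[:,:,::-1])
E
```

```text
(0.469, 0.07, 0.044) [275.3 271.4]
(0.469, 0.07, 0.0) [275.9 238. ]
(0.469, 0.098, 0.0) [275.8 196.3]
(0.47, 0.0703, 0.0125) [277.4 245.6]
(0.47, 0.0703, 0.044) [277.3 270.8]
[[ 1.     0.001  0.001 -0.471]
 [-0.001  0.952 -0.306 -0.084]
 [-0.001  0.306  0.952 -0.223]]
```

View pics/m3.png

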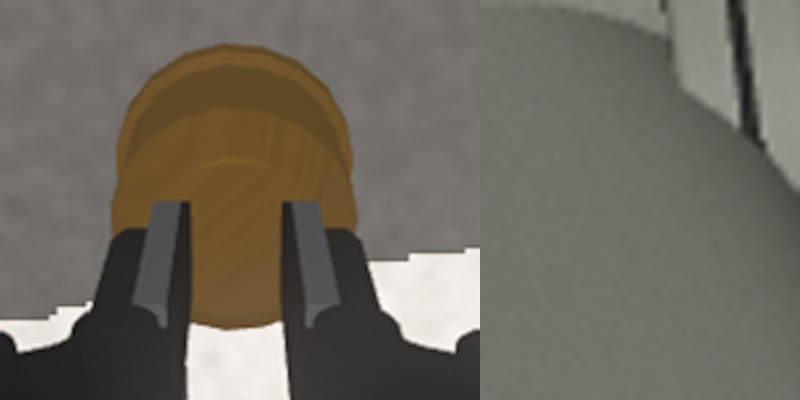

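```bash
python3 - <<'E'
from h import *
p,K,T=load('w2');print(K,T.round(3)); o=bot.get_obs();print(o['grip_width'],o['joint_pos'].round(3),o['ft_force'])
f=K[0,0]
for l,r,v in((260.5,295.7,255),):
    d=f*o['grip_width']/(r-l); q=np.array([((l+r)/2-K[0,2])/f*d,-(v-K[1,2])/f*d,-d,1]);print(d,(T@q)[:3])
E
```

```text
[[312.64504897   0.         278.06401882]
 [  0.         312.64504897 210.84169488]
 [  0.           0.           1.        ]] [[ 1.    -0.001 -0.001  0.47 ]
 [ 0.001  0.952  0.306  0.149]
 [ 0.001 -0.306  0.952  0.187]
 [ 0.     0.     0.     1.   ]]
0.017020540056270874 [ 0.148  0.364 -0.356  0.851  0.     1.718] [ 1.07892876 -0.10387484 -0.65018254]
0.15117578350467778 [0.47039622 0.08218056 0.0500358 ]
```

The wrist geometry puts the fingertips at z≈0.050, above the dome. They sit about 12 mm behind the reported TCP, not 25 mm ahead of it. I'll open, go lower in steps and check.

```bash
python3 -m pendant '[0,0,0,0,0,0,1,0,0,0,0,0,0,1,0,0,0,0,0,0,1,0,0,0,0,0,0,1,0,0,0,0,0,0,1,0,0,0,0,0,0,1,0,0,0,0,0,0,1,0,0,0.02,0,0,0,1,0,0,0.04,0,0,0,1,0,0,0.05,0,0,0,1]'
python3 -c "
from h import *
print(bot.get_obs()['eef_pos'],bot.get_obs()['grip_width'])
snap('wrist','w3');a=load('w3')[0];b=snap('scene','s3')[0]
cv2.imwrite('pics/m4.png',np.hstack([cv2.resize(a,(400,300)),cv2.resize(b[120:270,240:440],(400,300))])[:,:,::-1])"
```

```text
clock: 4.52
eef_pos: [0.4695, 0.0702, 0.0117]
tool_rot: [0.707, 0.708, -0.0, -0.0]
ft_force: [0.5, 0.6, -0.3]
grip_width: 0.0851
grasp_force: 0.0
[0.46946701 0.07021607 0.01170987] 0.08509517153807172
```

View pics/m4.png

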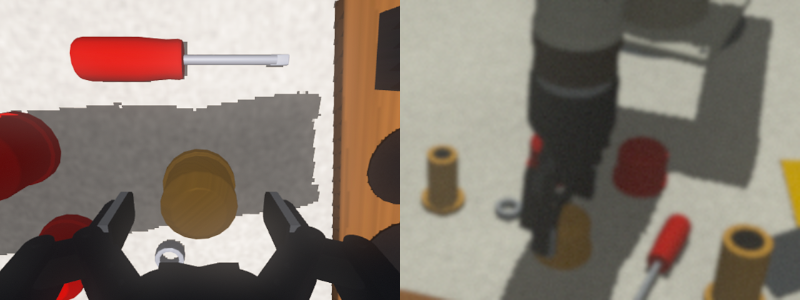

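The TCP is at z=0.012 with no contact, which confirms the offset. The cap sits centred between the open fingers. I'll lower 16 mm more and close.

```bash
python3 -m pendant '[0,0,0.012,0,0,0,1,0,0,0.022,0,0,0,1,0,0,0.03,0,0,0,1,0,0,0.033,0,0,0,1,0,0,0.033,0,0,0,0.2,0,0,0.033,0,0,0,0.2,0,0,0.033,0,0,0,0.2,0,0,0.033,0,0,0,0.2,0,0,0.033,0,0,0,0.2,0,0,0.033,0,0,0,0.2]'
```

```text
clock: 5.45
eef_pos: [0.4702, 0.0704, -0.0025]
tool_rot: [0.707, 0.708, 0.0, 0.0]
ft_force: [-4.3, -1.0, 10.6]
grip_width: 0.0486
grasp_force: 111.7
```

```bash
python3 -m pendant '[0,0,-0.03,0,0,0,0.2,0,0,-0.08,0,0,0,0.2,0,0,-0.14,0,0,0,0.2,0.01,0.06,-0.14,0,0,0,0.2,0.02,0.13,-0.14,0,0,0,0.2,0.03,0.2,-0.14,0,0,0,0.2,0.04,0.26,-0.14,0,0,0,0.2,0.041,0.295,-0.14,0,0,0,0.2,0.041,0.307,-0.14,0,0,0,0.2,0.041,0.307,-0.14,0,0,0,0.2]'
python3 g.py .6239 .0912 .0115
python3 -c "
from h import *
a=snap('wrist','w4')[0]"
```

```text
clock: 6.28
eef_pos: [0.6239, 0.0908, 0.0646]
tool_rot: [0.707, 0.707, -0.001, -0.0]
ft_force: [0.1, -0.8, -3.9]
grip_width: 0.0485
grasp_force: 112.0
6.2833 [0.6239 0.0908 0.0646] shift [0.001 0.    0.106] turn [-0.0005  0.0001  0.0003]
```

View pics/w4.png

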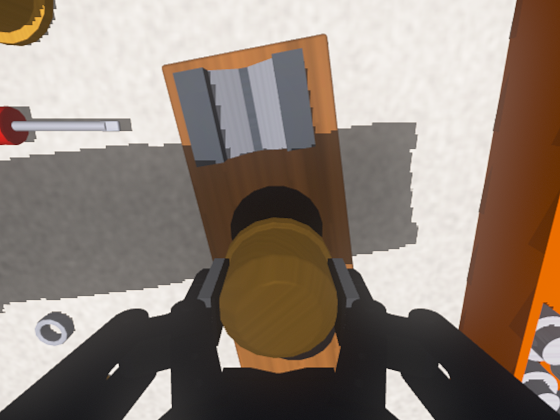

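The cap is held upright at (278,300), above the pad beside the V-block.

```bash
python3 -m pendant '[0.001,0,0.03,0,0,0,0.2,0.001,0,0.06,0,0,0,0.2,0.001,0,0.08,0,0,0,0.2,0.001,0,0.09,0,0,0,0.2,0.001,0,0.096,0,0,0,0.2,0.001,0,0.1,0,0,0,0.2,0.001,0,0.103,0,0,0,0.2,0.001,0,0.106,0,0,0,0.2,0.001,0,0.106,0,0,0,0.2,0.001,0,0.106,0,0,0,0.2]'
```

```text
clock: 7.17
eef_pos: [0.6238, 0.0915, 0.0135]
tool_rot: [0.707, 0.708, 0.0, 0.0]
ft_force: [0.7, 0.8, -4.1]
grip_width: 0.0483
grasp_force: 112.0
```

```bash
python3 -m pendant '[0,0,0.001,0,0,0,0.2,0,0,0.002,0,0,0,0.2,0,0,0.002,0,0,0,0.2,0,0,0.002,0,0,0,0.2,0,0,0.002,0,0,0,0.2,0,0,0.002,0,0,0,0.2,0,0,0.002,0,0,0,0.2,0,0,0.002,0,0,0,0.2,0,0,0.002,0,0,0,0.2,0,0,0.002,0,0,0,0.2]'
```

```text
clock: 8.0
eef_pos: [0.6235, 0.0915, 0.012]
tool_rot: [0.707, 0.708, -0.0, -0.0]
ft_force: [-0.7, 0.5, -4.0]
grip_width: 0.0486
grasp_force: 112.0
```

```bash
python3 -m pendant '[0,0,0.001,0,0,0,0.2,0,0,0.002,0,0,0,0.2,0,0,0.003,0,0,0,0.2,0,0,0.004,0,0,0,0.2,0,0,0.004,0,0,0,0.2,0,0,0.004,0,0,0,0.2,0,0,0.004,0,0,0,0.2,0,0,0.004,0,0,0,0.2,0,0,0.004,0,0,0,0.2,0,0,0.004,0,0,0,0.2]'
```

```text
clock: 8.83
eef_pos: [0.6236, 0.0915, 0.0115]
tool_rot: [0.707, 0.708, 0.0, 0.0]
ft_force: [-3.7, -0.5, 5.8]
grip_width: 0.0483
grasp_force: 114.2
```

Contact. I'll release and lift.

```bash
python3 -m pendant '[0,0,0,0,0,0,1,0,0,0,0,0,0,1,0,0,0,0,0,0,1,0,0,0,0,0,0,1,0,0,0,0,0,0,1,0,0,0,0,0,0,1,0,0,-0.04,0,0,0,1,0,0,-0.1,0,0,0,1,0,0,-0.17,0,0,0,1,0,0,-0.24,0,0,0,1]'
python3 g.py .4603 -.0622 .12
python3 -c "
from h import *
a=snap('wrist','w5')[0];b=snap('top','t5')[0]
cv2.imwrite('pics/m5.png',np.hstack([cv2.resize(a,(400,300)),cv2.resize(b[100:250,130:330],(400,300))])[:,:,::-1])"
```

```text
clock: 9.67
eef_pos: [0.6227, 0.0913, 0.1304]
tool_rot: [0.707, 0.708, -0.001, -0.001]
ft_force: [-0.5, 0.0, -0.1]
grip_width: 0.0853
grasp_force: 0.0
9.6667 [0.6227 0.0913 0.1304] shift [-0.307 -0.325  0.022] turn [-0.0007  0.0001  0.0004]
```

View pics/m5.png

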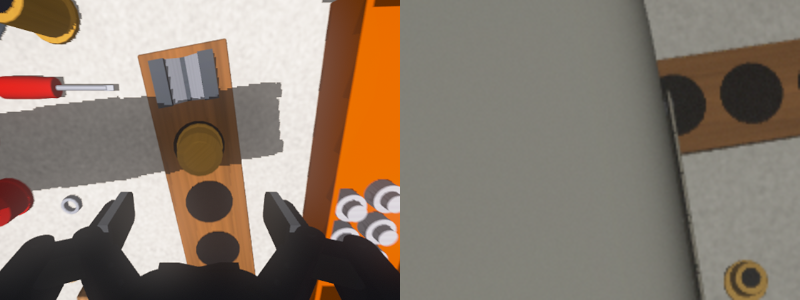

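The cap is standing on its pad at (200,148) in the half-size wrist view. Next is the ferrule.

```bash
python3 -m pendant '[-0.05,-0.055,0.022,0,0,0,1,-0.1,-0.11,0.022,0,0,0,1,-0.15,-0.165,0.022,0,0,0,1,-0.2,-0.22,0.022,0,0,0,1,-0.25,-0.265,0.022,0,0,0,1,-0.29,-0.305,0.022,0,0,0,1,-0.305,-0.322,0.022,0,0,0,1,-0.307,-0.325,0.022,0,0,0,1,-0.307,-0.325,0.022,0,0,0,1,-0.307,-0.325,0.022,0,0,0,1]'; python3 g.py .4603 -.0622 .008
```

```text
clock: 10.6
eef_pos: [0.4626, -0.0617, 0.1192]
tool_rot: [0.706, 0.708, 0.001, 0.0]
ft_force: [-0.1, -0.2, 0.1]
grip_width: 0.0854
grasp_force: 0.0
10.6 [ 0.4626 -0.0617  0.1192] shift [-0.001 -0.005  0.222] turn [ 0.0005 -0.0001  0.0006]
```

```bash
python3 -m pendant '[0,-0.003,0.06,0,0,0,1,0,-0.003,0.12,0,0,0,1,0,-0.003,0.17,0,0,0,1,0,-0.003,0.2,0,0,0,1,0,-0.003,0.215,0,0,0,1,0,-0.003,0.222,0,0,0,1,0,-0.003,0.222,0,0,0,1,0,-0.003,0.222,0,0,0,0.1,0,-0.003,0.222,0,0,0,0.1,0,-0.003,0.222,0,0,0,0.1]'
python3 -m pendant '[0,0,0,0,0,0,0.1,0,0,0,0,0,0,0.1,0,0,0,0,0,0,0.1,0,0,0,0,0,0,0.1,0,0,0,0,0,0,0.1,0,0,0,0,0,0,0.1,0,0,0,0,0,0,0.1,0,0,0,0,0,0,0.1,0,0,0,0,0,0,0.1,0,0,0,0,0,0,0.1]'; python3 g.py .6374 .0124 .1
```

```text
clock: 11.43
eef_pos: [0.4609, -0.0623, 0.0091]
tool_rot: [0.707, 0.708, 0.001, 0.001]
ft_force: [-0.3, -0.5, 0.8]
grip_width: 0.0517
grasp_force: 0.0
clock: 12.27
eef_pos: [0.4603, -0.0624, 0.0089]
tool_rot: [0.707, 0.707, 0.0, 0.001]
ft_force: [-0.9, 0.6, 6.5]
grip_width: 0.0284
grasp_force: 59.0
12.2667 [ 0.4603 -0.0624  0.0089] shift [ 0.149  0.355 -0.182] turn [0.0005 0.0001 0.0004]
```

```bash
python3 -m pendant '[0,0,-0.04,0,0,0,0.1,0,0,-0.1,0,0,0,0.1,0.005,0.02,-0.16,0,0,0,0.1,0.03,0.08,-0.17,0,0,0,0.1,0.06,0.15,-0.17,0,0,0,0.1,0.09,0.22,-0.17,0,0,0,0.1,0.12,0.285,-0.17,0,0,0,0.1,0.14,0.335,-0.17,0,0,0,0.1,0.149,0.354,-0.17,0,0,0,0.1,0.149,0.354,-0.17,0,0,0,0.1]'; python3 g.py .6374 .0122 .0229
```

```text
clock: 13.1
eef_pos: [0.6385, 0.0139, 0.0917]
tool_rot: [0.706, 0.708, 0.0, -0.0]
ft_force: [-0.8, -0.5, -1.9]
grip_width: 0.0281
grasp_force: 59.8
13.1 [0.6385 0.0139 0.0917] shift [-0.004 -0.002  0.138] turn [ 0.0001 -0.0001  0.001 ]
```

```bash
python3 -m pendant '[0,0,0.04,0,0,0,0.1,0,0,0.08,0,0,0,0.1,0,0,0.105,0,0,0,0.1,0,0,0.12,0,0,0,0.1,0,0,0.128,0,0,0,0.1,0,0,0.132,0,0,0,0.1,0,0,0.136,0,0,0,0.1,0,0,0.139,0,0,0,0.1,0,0,0.139,0,0,0,0.1,0,0,0.139,0,0,0,0.1]'; python3 -c "
from h import *
o=bot.get_obs();print(o['eef_pos'],o['ft_force'])"
python3 -m pendant '[0,0,0.001,0,0,0,0.1,0,0,0.002,0,0,0,0.1,0,0,0.002,0,0,0,0.1,0,0,0.002,0,0,0,0.1,0,0,0.002,0,0,0,0.1,0,0,0.002,0,0,0,0.1,0,0,0.002,0,0,0,0.1,0,0,0.002,0,0,0,0.1,0,0,0.002,0,0,0,0.1,0,0,0.002,0,0,0,0.1]'
```

```text
clock: 13.93
eef_pos: [0.637, 0.0125, 0.0242]
tool_rot: [0.707, 0.708, 0.0, 0.0]
ft_force: [-0.1, -0.3, -2.2]
grip_width: 0.0282
grasp_force: 59.8
[0.63703964 0.01247059 0.02421778] [-0.07113128 -0.32277446 -2.19871694]
clock: 14.77
eef_pos: [0.637, 0.0125, 0.023]
tool_rot: [0.707, 0.708, 0.0, 0.0]
ft_force: [-0.4, -0.6, 2.9]
grip_width: 0.0283
grasp_force: 60.0
```

```bash
python3 -m pendant '[0,0,0,0,0,0,1,0,0,0,0,0,0,1,0,0,0,0,0,0,1,0,0,0,0,0,0,1,0,0,0,0,0,0,1,0,0,-0.03,0,0,0,1,0,0,-0.08,0,0,0,1,0,0,-0.15,0,0,0,1,0,0,-0.22,0,0,0,1,0,0,-0.26,0,0,0,1]'
python3 g.py .4645 .233 .15
```

```text
clock: 15.6
eef_pos: [0.6382, 0.0125, 0.1568]
tool_rot: [0.707, 0.708, 0.002, 0.002]
ft_force: [0.3, 0.4, 1.3]
grip_width: 0.0854
grasp_force: 0.0
15.6 [0.6382 0.0125 0.1568] shift [ 0.441 -0.347  0.012] turn [ 0.0017 -0.      0.0004]
```

```bash
python3 -m pendant '[0.05,-0.04,0.01,0,0,0,1,0.1,-0.08,0.01,0,0,0,1,0.16,-0.125,0.01,0,0,0,1,0.22,-0.175,0.01,0,0,0,1,0.28,-0.22,0.01,0,0,0,1,0.34,-0.27,0.01,0,0,0,1,0.395,-0.31,0.01,0,0,0,1,0.43,-0.338,0.01,0,0,0,1,0.441,-0.347,0.01,0,0,0,1,0.441,-0.347,0.01,0,0,0,1]'; python3 -m pendant '[0,0,0,0,0,0,1,0,0,0,0,0,0,1,0,0,0,0,0,0,1,0,0,0,0,0,0,1,0,0,0,0,0,0,1,0,0,0,0,0,0,1,0,0,0,0,0,0,1,0,0,0,0,0,0,1,0,0,0,0,0,0,1,0,0,0,0,0,0,1]'; python3 g.py .4645 .233 .02
python3 -c "
from h import *
a,K,T=snap('wrist','w6')
print(proj(K,T,np.array([.4645,.233,.076])))
print(proj(K,T,np.array([.4645,.233,.0])))
b=snap('top','t6')[0]
cv2.imwrite('pics/m6.png',np.hstack([cv2.resize(a,(400,300)),cv2.resize(b[100:250,130:330],(400,300))])[:,:,::-1])"
```

```text
clock: 16.43
eef_pos: [0.4617, 0.2341, 0.1477]
tool_rot: [0.705, 0.709, 0.0, 0.0]
ft_force: [-0.6, 0.3, 0.3]
grip_width: 0.0852
grasp_force: 0.0
clock: 17.27
eef_pos: [0.4628, 0.2327, 0.1475]
tool_rot: [0.707, 0.708, -0.0, 0.0]
ft_force: [0.8, -0.0, 0.1]
grip_width: 0.0858
grasp_force: 0.0
17.2667 [0.4628 0.2327 0.1475] shift [0.001 0.003 0.255] turn [-0.      0.      0.0004]
(np.float64(279.6812178968823), np.float64(219.73262906382126))
(np.float64(279.2288728663884), np.float64(193.93107275691568))
```

View pics/m6.png

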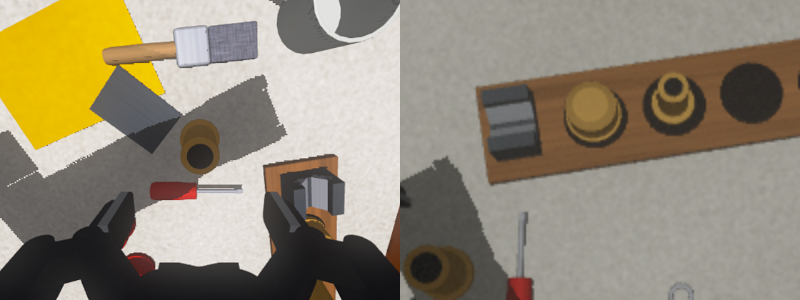

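The bush bore is at (280,221) in the wrist view, on its prediction. In the top view the cap and ferrule are centred on their pads.

```bash
python3 -m pendant '[0.001,0.003,0.06,0,0,0,1,0.001,0.003,0.12,0,0,0,1,0.001,0.003,0.18,0,0,0,1,0.001,0.003,0.23,0,0,0,1,0.001,0.003,0.255,0,0,0,1,0.001,0.003,0.264,0,0,0,1,0.001,0.003,0.264,0,0,0,1,0.001,0.003,0.264,0,0,0,0.1,0.001,0.003,0.264,0,0,0,0.1,0.001,0.003,0.264,0,0,0,0.1]'
python3 -m pendant '[0,0,0,0,0,0,0.1,0,0,0,0,0,0,0.1,0,0,0,0,0,0,0.1,0,0,0,0,0,0,0.1,0,0,0,0,0,0,0.1,0,0,0,0,0,0,0.1,0,0,0,0,0,0,0.1,0,0,0,0,0,0,0.1,0,0,0,0,0,0,0.1,0,0,0,0,0,0,0.1]'; python3 g.py .6515 -.0662 .13
```

```text
clock: 18.2
eef_pos: [0.4655, 0.2339, 0.017]
tool_rot: [0.707, 0.708, 0.001, 0.0]
ft_force: [0.8, -0.2, -0.3]
grip_width: 0.0515
grasp_force: 0.0
clock: 19.03
eef_pos: [0.4652, 0.2339, 0.017]
tool_rot: [0.707, 0.708, 0.001, 0.0]
ft_force: [-0.4, -0.3, 6.6]
grip_width: 0.04
grasp_force: 60.9
19.0333 [0.4652 0.2339 0.017 ] shift [-0.6    0.372 -0.226] turn [ 0.0007 -0.0005  0.0004]
```

```bash
python3 -m pendant '[0,0,-0.04,0,0,0,0.1,0,0,-0.1,0,0,0,0.1,0,0,-0.16,0,0,0,0.1,0,0,-0.22,0,0,0,0.1,-0.03,0.02,-0.24,0,0,0,0.1,-0.09,0.055,-0.24,0,0,0,0.1,-0.15,0.095,-0.24,0,0,0,0.1,-0.21,0.13,-0.24,0,0,0,0.1,-0.27,0.17,-0.24,0,0,0,0.1,-0.33,0.205,-0.24,0,0,0,0.1]'
python3 -m pendant '[-0.055,0.035,0,0,0,0,0.1,-0.11,0.07,0,0,0,0,0.1,-0.165,0.1,0,0,0,0,0.1,-0.215,0.135,0,0,0,0,0.1,-0.25,0.155,0,0,0,0,0.1,-0.264,0.165,0,0,0,0,0.1,-0.269,0.168,0,0,0,0,0.1,-0.269,0.168,0,0,0,0,0.1,-0.269,0.168,0,0,0,0,0.1,-0.269,0.168,0,0,0,0,0.1]'
python3 g.py .6515 -.0655 .031
```

```text
clock: 19.87
eef_pos: [0.5675, 0.0668, 0.1352]
tool_rot: [0.707, 0.708, -0.0, -0.0]
ft_force: [0.9, 0.4, -3.1]
grip_width: 0.04
grasp_force: 61.2
clock: 20.7
eef_pos: [0.6505, -0.0645, 0.1355]
tool_rot: [0.706, 0.708, -0.0, -0.001]
ft_force: [-0.2, -0.5, -3.2]
grip_width: 0.0401
grasp_force: 61.3
20.7 [ 0.6505 -0.0645  0.1355] shift [-0.002  0.002  0.209] turn [-0.0003 -0.0002  0.001 ]
```

```bash
python3 -m pendant '[-0.001,0.001,0.05,0,0,0,0.1,-0.001,0.001,0.1,0,0,0,0.1,-0.001,0.001,0.15,0,0,0,0.1,-0.001,0.001,0.185,0,0,0,0.1,-0.001,0.001,0.197,0,0,0,0.1,-0.001,0.001,0.202,0,0,0,0.1,-0.001,0.001,0.206,0,0,0,0.1,-0.001,0.001,0.209,0,0,0,0.1,-0.001,0.001,0.209,0,0,0,0.1,-0.001,0.001,0.209,0,0,0,0.1]'
python3 -m pendant '[0,0,0.001,0,0,0,0.1,0,0,0.002,0,0,0,0.1,0,0,0.002,0,0,0,0.1,0,0,0.002,0,0,0,0.1,0,0,0.002,0,0,0,0.1,0,0,0.002,0,0,0,0.1,0,0,0.002,0,0,0,0.1,0,0,0.002,0,0,0,0.1,0,0,0.002,0,0,0,0.1,0,0,0.002,0,0,0,0.1]'
```

```text
clock: 21.53
eef_pos: [0.6526, -0.0665, 0.0325]
tool_rot: [0.707, 0.708, 0.001, 0.001]
ft_force: [-0.4, 0.7, -3.3]
grip_width: 0.0404
grasp_force: 61.3
clock: 22.37
eef_pos: [0.6523, -0.0667, 0.0311]
tool_rot: [0.707, 0.708, 0.0, 0.001]
ft_force: [-1.4, -0.9, 5.7]
grip_width: 0.0402
grasp_force: 61.8
```

```bash
python3 -m pendant '[0,0,0,0,0,0,1,0,0,0,0,0,0,1,0,0,0,0,0,0,1,0,0,0,0,0,0,1,0,0,0,0,0,0,1,0,0,-0.03,0,0,0,1,0,0,-0.08,0,0,0,1,0,0,-0.15,0,0,0,1,0,0,-0.22,0,0,0,1,0,0,-0.25,0,0,0,1]'
python3 g.py .4657 -.2212 .16
```

```text
clock: 23.2
eef_pos: [0.6539, -0.0667, 0.1604]
tool_rot: [0.707, 0.708, 0.002, 0.003]
ft_force: [1.5, 0.2, 0.9]
grip_width: 0.0853
grasp_force: 0.0
23.2 [ 0.6539 -0.0667  0.1604] shift [-0.309 -0.377 -0.002] turn [0.0023 0.0002 0.0004]
```

```bash
python3 -m pendant '[-0.05,-0.06,0,0,0,0,1,-0.1,-0.12,0,0,0,0,1,-0.15,-0.18,0,0,0,0,1,-0.2,-0.24,0,0,0,0,1,-0.25,-0.3,0,0,0,0,1,-0.29,-0.35,0,0,0,0,1,-0.307,-0.371,0,0,0,0,1,-0.309,-0.374,0,0,0,0,1,-0.309,-0.374,0,0,0,0,1,-0.309,-0.374,0,0,0,0,1]'; python3 -m pendant '[0,0,0,0,0,0,1,0,0,0,0,0,0,1,0,0,0,0,0,0,1,0,0,0,0,0,0,1,0,0,0,0,0,0,1,0,0,0,0,0,0,1,0,0,0,0,0,0,1,0,0,0,0,0,0,1,0,0,0,0,0,0,1,0,0,0,0,0,0,1]'; python3 g.py .4657 -.2212 .025
python3 -c "
from h import *
a,K,T=snap('wrist','w7')
print(proj(K,T,np.array([.4657,-.2212,.094])))
print(proj(K,T,np.array([.4657,-.2212,.0])))
b=snap('top','t7')[0]
cv2.imwrite('pics/m7.png',np.hstack([cv2.resize(a,(400,300)),cv2.resize(b[100:250,200:400],(400,300))])[:,:,::-1])"
```

```text
clock: 24.03
eef_pos: [0.466, -0.2209, 0.1552]
tool_rot: [0.706, 0.708, 0.0, 0.0]
ft_force: [0.4, -0.5, -0.0]
grip_width: 0.0852
grasp_force: 0.0
clock: 24.87
eef_pos: [0.4649, -0.2213, 0.155]
tool_rot: [0.707, 0.708, 0.0, 0.0]
ft_force: [1.2, -0.2, -0.5]
grip_width: 0.0856
grasp_force: 0.0
24.8667 [ 0.4649 -0.2213  0.155 ] shift [0.    0.002 0.26 ] turn [0.     0.     0.0004]
(np.float64(278.5625170496099), np.float64(224.81429530942233))
(np.float64(278.32433285022705), np.float64(192.19421505643547))
```

View pics/m7.png

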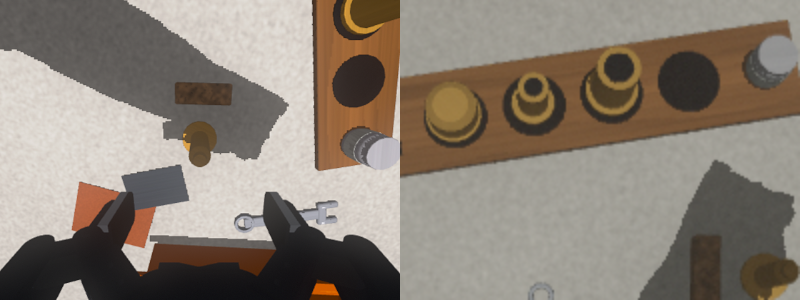

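The spindle nose is at (279,223), within a millimetre or so of its prediction. The three placed parts stand centred on their pads.

```bash
python3 -m pendant '[0,0.001,0.06,0,0,0,1,0,0.001,0.12,0,0,0,1,0,0.001,0.17,0,0,0,1,0,0.001,0.215,0,0,0,1,0,0.001,0.24,0,0,0,1,0,0.001,0.25,0,0,0,1,0,0.001,0.25,0,0,0,1,0,0.001,0.25,0,0,0,0.1,0,0.001,0.25,0,0,0,0.1,0,0.001,0.25,0,0,0,0.1]'
python3 -m pendant '[0,0,0,0,0,0,0.1,0,0,0,0,0,0,0.1,0,0,0,0,0,0,0.1,0,0,0,0,0,0,0.1,0,0,0,0,0,0,0.1,0,0,0,0,0,0,0.1,0,0,0,0,0,0,0.1,0,0,0,0,0,0,0.1,0,0,0,0,0,0,0.1,0,0,0,0,0,0,0.1]'; python3 g.py .6652 -.1442 .12
```

```text
clock: 25.8
eef_pos: [0.4665, -0.2217, 0.0313]
tool_rot: [0.707, 0.708, 0.0, 0.001]
ft_force: [-0.5, 1.0, 0.3]
grip_width: 0.0519
grasp_force: 0.0
clock: 26.63
eef_pos: [0.466, -0.2216, 0.0309]
tool_rot: [0.707, 0.708, 0.0, 0.001]
ft_force: [-1.8, 0.3, 5.9]
grip_width: 0.0226
grasp_force: 59.5
26.6333 [ 0.466  -0.2216  0.0309] shift [ 0.154  0.399 -0.178] turn [0.0005 0.0003 0.0004]
```

```bash
python3 -m pendant '[0,0,-0.04,0,0,0,0.1,0,0,-0.1,0,0,0,0.1,0,0,-0.16,0,0,0,0.1,0,0,-0.2,0,0,0,0.1,0.02,0.05,-0.2,0,0,0,0.1,0.045,0.12,-0.2,0,0,0,0.1,0.075,0.19,-0.2,0,0,0,0.1,0.1,0.26,-0.2,0,0,0,0.1,0.13,0.33,-0.2,0,0,0,0.1,0.15,0.385,-0.2,0,0,0,0.1]'
python3 -m pendant '[0.004,0.013,0,0,0,0,0.1,0.004,0.014,0,0,0,0,0.1,0.004,0.014,0,0,0,0,0.1,0.004,0.014,0,0,0,0,0.1,0.004,0.014,0,0,0,0,0.1,0.004,0.014,0,0,0,0,0.1,0.004,0.014,0,0,0,0,0.1,0.004,0.014,0,0,0,0,0.1,0.004,0.014,0,0,0,0,0.1,0.004,0.014,0,0,0,0,0.1]'
python3 g.py .6652 -.1444 .045
```

```text
clock: 27.47
eef_pos: [0.6596, -0.1441, 0.1289]
tool_rot: [0.706, 0.708, 0.0, -0.001]
ft_force: [0.3, -0.4, -1.1]
grip_width: 0.0225
grasp_force: 59.3
clock: 28.3
eef_pos: [0.6647, -0.1442, 0.1303]
tool_rot: [0.707, 0.707, 0.0, 0.0]
ft_force: [-1.1, 0.0, -1.9]
grip_width: 0.0229
grasp_force: 59.6
28.3 [ 0.6647 -0.1442  0.1303] shift [-0.     0.001  0.171] turn [0.0001 0.     0.0003]
```

```bash
python3 -m pendant '[0,0.001,0.05,0,0,0,0.1,0,0.001,0.1,0,0,0,0.1,0,0.001,0.135,0,0,0,0.1,0,0.001,0.152,0,0,0,0.1,0,0.001,0.16,0,0,0,0.1,0,0.001,0.165,0,0,0,0.1,0,0.001,0.168,0,0,0,0.1,0,0.001,0.171,0,0,0,0.1,0,0.001,0.171,0,0,0,0.1,0,0.001,0.171,0,0,0,0.1]'
python3 -m pendant '[0,0,0.001,0,0,0,0.1,0,0,0.002,0,0,0,0.1,0,0,0.002,0,0,0,0.1,0,0,0.002,0,0,0,0.1,0,0,0.002,0,0,0,0.1,0,0,0.002,0,0,0,0.1,0,0,0.002,0,0,0,0.1,0,0,0.002,0,0,0,0.1,0,0,0.002,0,0,0,0.1,0,0,0.002,0,0,0,0.1]'
```

```text
clock: 29.13
eef_pos: [0.6659, -0.1441, 0.0455]
tool_rot: [0.707, 0.708, 0.0, 0.001]
ft_force: [0.2, 0.1, -2.1]
grip_width: 0.023
grasp_force: 59.6
clock: 29.97
eef_pos: [0.6659, -0.1441, 0.045]
tool_rot: [0.707, 0.708, 0.001, 0.001]
ft_force: [-1.2, 1.4, 5.7]
grip_width: 0.0228
grasp_force: 60.4
```

```bash
python3 -m pendant '[0,0,0,0,0,0,1,0,0,0,0,0,0,1,0,0,0,0,0,0,1,0,0,0,0,0,0,1,0,0,0,0,0,0,1,0,0,-0.03,0,0,0,1,0,0,-0.08,0,0,0,1,0,0,-0.15,0,0,0,1,0,0,-0.22,0,0,0,1,0,0,-0.26,0,0,0,1]'
python3 -m pendant '[0,-0.05,-0.02,0,0,0,1,0,-0.1,-0.02,0,0,0,1,0,-0.16,-0.02,0,0,0,1,0,-0.22,-0.02,0,0,0,1,0,-0.28,-0.02,0,0,0,1,0,-0.35,-0.02,0,0,0,1,0,-0.42,-0.02,0,0,0,1,0,-0.47,-0.02,0,0,0,1,0,-0.48,-0.02,0,0,0,1,0,-0.48,-0.02,0,0,0,1]'
python3 -c "
from h import *
b,K,T=snap('top','t8');a=snap('scene','s8')[0]
tgt={'cap':(.6239,.0908,.044),'fer':(.6374,.0124,.06),'bush':(.6515,-.0662,.076),'spi':(.6652,-.1442,.094)}
for n,P in tgt.items(): print(n,np.round(proj(K,T,np.array([P[0],P[1],P[2]+.014])),1),np.round(proj(K,T,np.array([P[0],P[1],.018])),1))
cv2.imwrite('pics/m8.png',np.vstack([cv2.resize(b[110:190,160:420],(780,240),interpolation=2),cv2.resize(a[210:335,60:400],(780,290),interpolation=2)])[:,:,::-1])"
```

```text
clock: 30.8
eef_pos: [0.6667, -0.1443, 0.178]
tool_rot: [0.707, 0.708, 0.001, 0.002]
ft_force: [1.5, -0.9, 1.3]
grip_width: 0.0853
grasp_force: 0.0
clock: 31.63
eef_pos: [0.4239, -0.1443, 0.184]
tool_rot: [0.707, 0.707, 0.0, 0.0]
ft_force: [1.2, -0.2, 0.9]
grip_width: 0.0856
grasp_force: 0.0
cap [225.4 151.9] [227.2 157.2]
fer [266.6 143.4] [266.4 151.3]
bush [309.1 134.3] [305.4 145.2]
spi [352.7 124.9] [343.8 139.4]
```

View pics/m8.png

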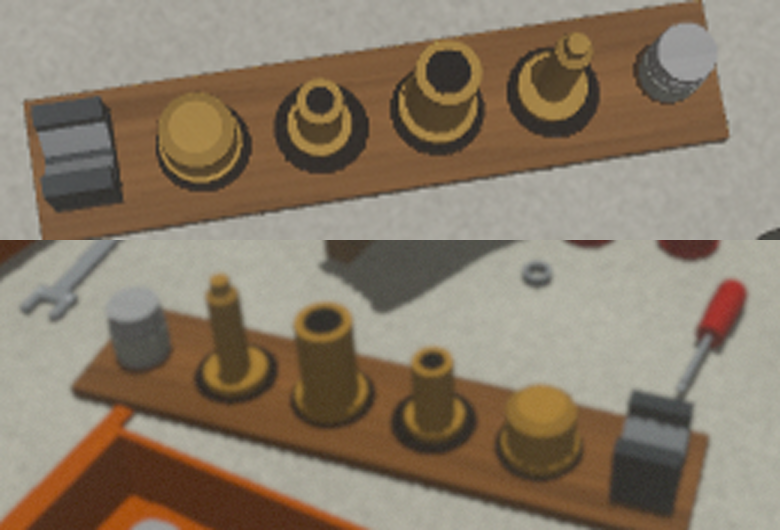

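All four stand upright on their pads. In full-image pixels the tops are at cap (226,153), ferrule (267,143), bush (310,134) and spindle (352,126), each within about 3 mm of target.

```bash
python3 -c "
from workcell import bot
print(bot.job_done())"
```

```text
the job is handed in; nothing more can be done
None
```

I set out the cap, ferrule, bush and spindle in that order from the V-block, each upright within about 3 mm of its pad centre by the final top-camera check, and handed the job in at about 32 s; no verdict came back.

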